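Hold a specimen holder in the viewing box

ROBOT

A 6-joint arm with a two-finger parallel gripper is mounted at the origin on the work surface. World frame = base frame: x ahead of the robot, y to its left, z up, the work surface at z = 0. Lengths are in m, angles in rad, forces in N, time in s.
With the tool pointing down it reaches from about 0.425 to 0.95 m from the base axis. Payload 3.5 kg.
Tool frame: the origin (TCP) lies between the finger pads; the fingertips stand nose_length ahead of it and the grasp point (between the pads) lies 5 mm behind it (nose_length is the distance from the TCP to the fingertips, in m); z points along the fingers, x is the direction in which the jaws open and shut, and the axes are right-handed (so a half turn about z gives the same grasp; the last joint's range is limited). The gripper opens to 85 mm and grips with 20 to 120 N. Pads are 22 mm wide; open, the fingers measure 114 mm over their backs; the gripper's body (76 mm by 85 mm) begins 54 mm behind the grasp point. The pads swing forward as they close: fully open they stand 13 mm farther back than shut.
Start: joints at [-1.345, 0.286, 1.577, -0, 1.279, -0.15], TCP at [0.248, -0.628, 0.245] pointing down, gripper open.
Joint ranges: [-2.77, 2.77], [-0.9, 2.22], [0.21, 2.48], [-1.53, 4.67], [0.24, 2.81], [-2.84, 2.84]. Speed limits (rad/s): [2.79, 2.79, 3.14, 3.14, 3.14, 3.14].

INTERFACE

Orientations are given as a rotation vector (axis times angle).
In Python, from rig import get_obs, snapshot, calibration, job_done, recognise, tip_of, nose_length gives the robot as it stands.
- The arm moves only by the tool jog_arm, never from a script. Its argument "increments" is one flat list of numbers, 7 for each row, row after row: the shift along the tool's x, y, z in m, then the turn, a rotation vector about the tool's x, y, z in degrees, then the closure, from -1 (fully open) to 1 (shut), so that 0 is half open. In form: [tx, ty, tz, ax, ay, az, gripper, tx, ty, tz, ax, ay, az, gripper, ...]. A call has 1 to 12 rows; each row is the pose to reach, as a shift and turn from the pose commanded when the call began, along the tool's axes at that moment; what a row does not reach only later rows make up. A row lasts 1/10 s, in which the tool goes at most 50 mm and 8.59 degrees, less where a joint would pass 70% of its speed; a pose out of reach is approached as far as the arm can. A call with a gripper value outside its range is refused whole. The fingers move at their own pace and stop on an object; "force" is the grip in N (left out, the last holds). Time passes only in rows, so rows that repeat a pose let the fingers close. It gives the time, the measured TCP pose, the force and the opening at its end, in the units of the state.
- get_obs(): the state, without advancing time (a new reading comes with each control period).
- snapshot(name): name is "scene" or "top" or "wrist"; returns the picture (480x640x3 uint8, blue, green, red); there is no depth.
- calibration(name): a dict with "fovy" (degrees; the focal length in pixels is half the picture's height over the tangent of half this angle, whatever the lens; pixels are square), "cx", "cy" (the principal point, pixels), "extrinsics" (4x4, takes a point from camera to world coordinates); the wrist camera has in their place "tool_from_camera" (4x4, takes a point from camera to tool coordinates, whose origin is the TCP and whose axes are the tool frame's). Camera axes: x right, y down, z forward; pixel columns grow to the right and rows downward; lengths in m; the calibration is good to about 2 mm. A picture is of the moment at which its call begins: read the wrist's pose just before it. calibration takes no time and is no camera call.
- job_done(): hands the job in, once; it reports no verdict.
Trained networks look in the newest picture that a camera, given by its name, has taken for a name from the list of things; names that differ only in an ending like _2 or _b are one class to them, and where a whole thing is asked for, a point or a joint stands for the part that bears it (a point fixed in the world has none). Each returns a list of dicts, best first, with "p" (0 to 1); they miss things now and then, are a little off and sometimes report something else, mostly with a low value. They report only what shows in the picture. A call takes as long as a camera call. They do not tell look-alikes from the thing itself.
- recognise(camera, query): "extent" ([centre column, centre row, width, height] in pixels, round what is visible of it).
- tip_of(camera, query): "point" ([column, row] in pixels: a listed point, or the origin of a listed thing).
The state is a dict: "time": time; "joint_positions": joint angles; "qd": joint speeds; "joint_efforts": joint torques, N m; "tool_pos": TCP position; "tool_rot": TCP orientation; "wrist_force": force on the tool from outside, world axes, zero at the start; "torque": the same for the moment, N m; "width": opening from 0.0 (shut) to 1.0 (fully open).
Only numpy, scipy, OpenCV 4.12 (cv2) and the standard library are available. Lean on these libraries where they do the work, as an engineer would, in place of code of your own. Each camera call takes 0.05 s, during which the arm holds its last target.

TASK

Pull the red-knobbed shutter on top of the viewing box all the way out to its stop, then take the orange specimen holder from the rack, pass its blade down through the slot and press it fully home, shoulder down on the box, against the spring inside. Finish while still gripping it and holding it down there: do not let go. Leave the blue and green holders in the rack and everything else on the bench where it is.

Things in the scene. Friction and masses are not known exactly. Their poses are not given: they have to be found in the camera images.
- holder_orange_grip (a point): Orange handle of the specimen holder to take, loose, upright in any one of the rack's three wells. Point at the centre of the handle block, 16 (x) x 30 (y) x 46 mm (z); z up. The white shoulder's top is 23 mm below the point, its underside 31 mm, the blade's end 86 mm. Symmetric: either way round is the same.
- holder_orange: The same holder, about 120 g; origin at the centre of the blade's lower end, axes as above. From below: blade 8 (x) x 40 (y) mm, 55 mm long, its lower edge and corners fully rounded (4 mm radius); shoulder 26 x 54 x 8 mm; orange handle on top of it.
- holder_blue_grip (a point): Same holder as the orange one but with a blue handle; stands in the rack and must stay there. Point at the centre of its handle.
- holder_green_grip (a point): Same holder as the orange one but with a green handle; stands in the rack and must stay there. Point at the centre of its handle.
- rack: White rack, fixed, 75 (x) x 250 (y) x 65 mm high, origin under its centre. Three wells 78 mm apart along its y, 12 (x) x 44 (y) mm, open from above; the holders hang in them with the shoulder resting on the rack's top.
- viewer: Viewing box, fixed, 220 (x) x 180 (y) x 110 mm high, white top, grey sides; origin under its centre.
- slot (a point): Centre of the slot in the viewer's top, level with the top (110 mm above the bench). Slot 10 (x) x 42 (y) mm, edge chamfered 2 mm, through an 18 mm thick top: 2 mm larger each way than the blade. Axes as the viewer's: x away from the shutter's knob, y along the slot, z up. A sprung plunger's top lies 45 mm below the mouth.
- shutter_grip (a point): Centre of the shutter's red knob, 14 (x) x 32 (y) x 44 mm, 22 mm above the top of the dark shutter plate (plate 4 mm thick, 70 mm wide, on the viewer's top between rails 7 mm high). Moves with the shutter, to the viewer's -x (away from the slot) as it opens; axes as the viewer's. Shut, the plate covers the slot; fully out, its edge is 30 mm from the slot's centre.
- shutter (a joint): Shutter travel in m: 0 shut, 0.050 at its stop, fully out. A light return spring (20 N/m) and 3 N of drag: 3 to 4 N pull it; the drag holds it where it is left.
- plunger (a joint): Sprung plunger inside the viewer, m pressed down: 0 free, 0.010 when the holder's shoulder sits on the viewer's top. Pushes back with 3.6 N at first contact, 6.6 N at 0.010, so a holder let go of is pushed up again. A red pointer on the viewer's far (+x) side moves down with it to a green mark.
- jar_mid (a point): Amber glass jar with white cap, 60 mm across, 85 mm high, bystander; point half-way up.
- beaker_mid (a point): Glass beaker, 70 mm across, 90 mm high, bystander; point half-way up.
- dish_mid (a point): Closed clear dish, 90 mm across, 18 mm high, lying in the metal tray, bystander; point half-way up.
- tweezers_mid (a point): Steel tweezers 140 mm long lying in the metal tray, bystander; point at the middle.
- pencil_mid (a point): Orange pencil 165 mm long lying on the notepad, bystander; point at the middle.
There are look-alikes about, which are no part of the job. What is shaped like the holder_orange but pink or turquoise is not meant.

How it is judged:
On the way:
1. the shutter is pulled out to its stop (within 4 mm) (value of joint shutter above 0.046 m), for 0.2 s.
At the end, for the whole second after the job is handed in: Fingers grip the orange holder (over 2 N), at rest, upright (0.08 rad), in line with the slot (5 mm, 0.1 rad), shoulder within 3.5 mm of the viewer top, plunger pressed over 6.5 mm; shutter at least 40 mm out; blue and green holders within 20 mm of their places (value of joint shutter above 0.04 m and value of joint plunger between 0.0065 and 0.0125 m and z of holder_orange_grip in the frame of slot below 0.0345 m and horizontal distance between holder_orange_grip and slot below 0.005 m and angle between holder_orange_grip's own z axis and vertical below 0.08 rad and angle between the y axis of holder_orange_grip and the y axis of slot, either way round below 0.1 rad and contact force between the fingers and holder_orange above 2 N and linear speed of holder_orange below 0.02 m/s and distance of each of holder_blue_grip, holder_green_grip from where it was at the start of the episode below 0.02 m); the arm keeps its last pose, push and grip.
It fails at once if the blue holder is pulled or knocked out of its place (40 mm) (distance of holder_blue_grip from where it was at the start of the episode above 0.04 m).
It fails at once if the green holder is pulled or knocked out of its place (40 mm) (distance of holder_green_grip from where it was at the start of the episode above 0.04 m).
It fails at once if the jar, beaker, dish, tweezers or pencil is moved by more than 40 mm (distance of any of jar_mid, beaker_mid, dish_mid, tweezers_mid, pencil_mid from where it was at the start of the episode above 0.04 m).
It also fails if it takes over 58 s, if anything falls off the work surface, if the arm or the gripper's body presses on something with over 40 N, if the wrist force passes 120 N, or if a joint passes its speed limit or range.

## Working session

There is one attempt and no reset: what is moved stays moved. The work goes in short steps, Python scripts to look and compute and a tool call to move; the robot and the scene stay as the last step left them, time stands still between calls to the robot, and variables do not carry over. Pictures are saved under pics/ and viewed, and the job is handed in when it is done.

Besides the shell and the picture viewer there is one more tool, called in YAML: its name, and indented under it one key for each argument. jog_arm: Moves the arm, as the interface text tells. Its arguments: {"type":"object","properties":{"increments":{"type":"array"},"force":{"type":"number"}},"required":["increments"]}

```bash
mkdir -p pics; ls; python3 - <<'E'
from rig import *
import cv2,numpy as np
np.set_printoptions(precision=4,suppress=True)
print(get_obs())
for c in("scene","top","wrist"):
    cv2.imwrite(f"pics/{c}0.png",snapshot(c)); print(c,calibration(c))
print(nose_length if not callable(nose_length) else nose_length())
for c in("scene","top"):
  for n in("holder_orange_grip","slot","shutter_grip","viewer","rack"):
    print(c,n,[(np.round(d["point"],1),round(d["p"],2)) for d in tip_of(c,n)][:4])
E
```

```text
pics
{'time': 0.0, 'joint_positions': array([-1.345 ,  0.2872,  1.5782,  0.    ,  1.2786, -0.15  ]), 'qd': array([ 0.0001, -0.0004, -0.0006, -0.0026, -0.    ,  0.0005]), 'joint_efforts': array([ -0.001 , -40.5989, -29.2625,  -0.0002,   0.0059,   0.    ]), 'tool_pos': array([ 0.2476, -0.6273,  0.2439]), 'tool_rot': array([-2.5959,  1.7665,  0.0027]), 'wrist_force': array([-0.3093, -0.774 , -0.1101]), 'torque': array([0.0762, 0.0017, 0.0196]), 'width': 0.9959852527300533}
scene {'fovy': 57.08940284627024, 'cx': 321.1454459281723, 'cy': 240.31430722568481, 'extrinsics': array([[-0.2853,  0.6807, -0.6747,  1.2729],
       [ 0.9584,  0.1938, -0.2096,  0.1718],
       [-0.0119, -0.7065, -0.7076,  0.8333],
       [ 0.    ,  0.    ,  0.    ,  1.    ]])}
top {'fovy': 48.4810097648788, 'cx': 317.9365866315383, 'cy': 237.3759919010482, 'extrinsics': array([[ 0.0111, -0.996 ,  0.0888,  0.4688],
       [-0.9999, -0.0116, -0.0054, -0.0428],
       [ 0.0064, -0.0887, -0.996 ,  1.5403],
       [ 0.    ,  0.    ,  0.    ,  1.    ]])}
wrist {'fovy': 62.0204846062221, 'cx': 325.93352069781656, 'cy': 24
[... 237 characters left out ...]
_orange_grip [(array([525.6, 235.6]), 0.85), (array([467.1, 238. ]), 0.74), (array([467.2, 211.7]), 0.73), (array([530.1, 274.9]), 0.71)]
scene slot [(array([271.3, 229.4]), 0.95)]
scene shutter_grip [(array([279.4, 205. ]), 0.69)]
scene viewer [(array([278.9, 247.2]), 0.9)]
scene rack [(array([431.1, 266.8]), 0.64)]
top holder_orange_grip [(array([189.5, 323.5]), 0.73), (array([141.5, 257. ]), 0.5), (array([144.9, 302.2]), 0.49), (array([190.7, 283.8]), 0.44)]
top slot [(array([363.9, 245.1]), 0.84)]
top shutter_grip [(array([362.9, 266. ]), 0.7), (array([190.7, 284. ]), 0.21)]
top viewer [(array([357.1, 260.8]), 0.56)]
top rack [(array([227.1, 279. ]), 0.79), (array([222.1, 276.9]), 0.42)]
```

View pics/scene0.png

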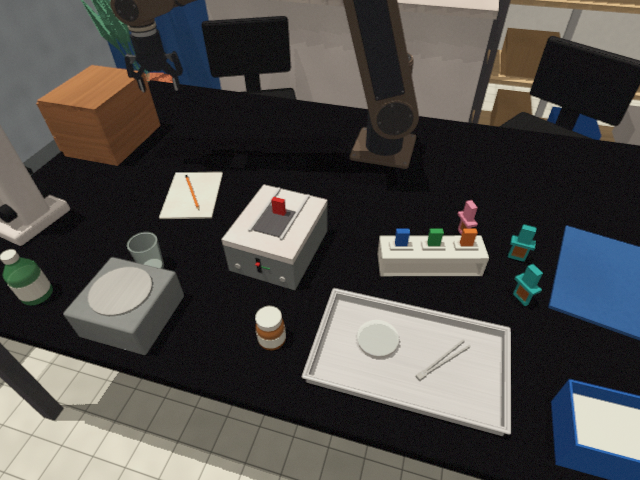

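View pics/top0.png

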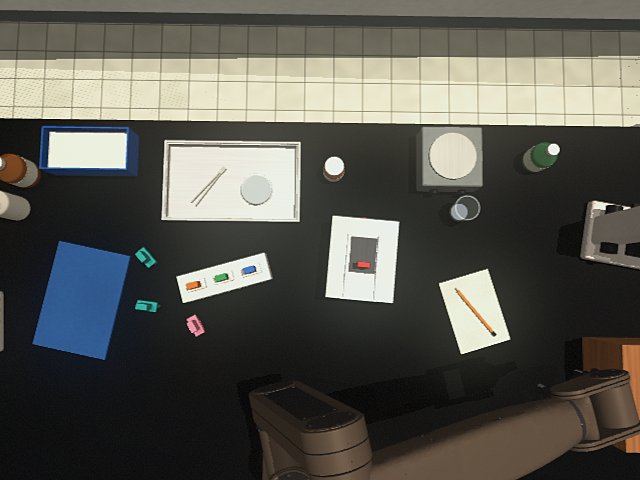

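```bash
cat > h.py <<'E'
import cv2,numpy as np
from rig import *
from scipy.spatial.transform import Rotation as R
np.set_printoptions(precision=4,suppress=True)
def K(c):
    k=calibration(c);f=240/np.tan(np.radians(k["fovy"])/2);return f,k["cx"],k["cy"],k
def toolT(o=None):
    o=o or get_obs();T=np.eye(4);T[:3,:3]=R.from_rotvec(o["tool_rot"]).as_matrix();T[:3,3]=o["tool_pos"];return T
def cam(c,T=None):
    f,cx,cy,k=K(c)
    E=k["extrinsics"] if c!="wrist" else (toolT() if T is None else T)@k["tool_from_camera"]
    return f,cx,cy,E
def ray(c,p,T=None):
    f,cx,cy,E=cam(c,T);d=E[:3,:3]@np.array([(p[0]-cx)/f,(p[1]-cy)/f,1]);return E[:3,3],d
def atz(c,p,z,T=None):
    o,d=ray(c,p,T);return o+d*(z-o[2])/d[2]
def proj(c,P,T=None):
    f,cx,cy,E=cam(c,T);q=np.linalg.inv(E)@np.append(P,1);return np.array([f*q[0]/q[2]+cx,f*q[1]/q[2]+cy])
def tri(obs):
    A=np.zeros((3,3));b=np.zeros(3)
    for o,d in obs:
        d=d/np.linalg.norm(d);M=np.eye(3)-np.outer(d,d);A+=M;b+=M@o
    return np.linalg.solve(A,b)
E
python3 - <<'E'
from h import *
for c,pre in(("top","top0"),("scene","scene0")):
    im=cv2.imread(f"pics/{pre}.png");hsv=cv2.cvtColor(im,cv2.COLOR_BGR2HSV);H,S,V=cv2.split(hsv)
    for n,lo,hi in(("orange",5,17),("green",50,75),("blue",108,125),("red",0,4)):
        m=((H>=lo)&(H<=hi)|((n=="red")&(H>=176)))&(S>150)&(V>60)
        k,l,st,ce=cv2.connectedComponentsWithStats(m.astype(np.uint8))
        for i in range(1,k):
            if 25<st[i,4]<600: print(c,n,st[i],ce[i].round(1))
# viewer top corners
im=cv2.imread("pics/top0.png");g=im.min(2)
cv2.imwrite("pics/topv.png",cv2.resize(im[205:315,170:410],None,fx=3.3,fy=3.3,interpolation=cv2.INTER_CUBIC))
m=(g>120).astype(np.uint8)
for nm,(a,b,cc,d) in {"viewer":(205,312,318,408),"rack":(245,312,170,280)}.items():
    mm=np.zeros_like(m);mm[a:b,cc:d]=m[a:b,cc:d]
    cs,_=cv2.findContours(mm,cv2.RETR_EXTERNAL,cv2.CHAIN_APPROX_NONE);q=max(cs,key=cv2.contourArea)
    r=cv2.minAreaRect(q);z=.11 if nm=="viewer" else .065
    bp=cv2.boxPoints(r);W=np.array([atz("top",p,z) for p in bp]);print(nm,r,"\n",W,W.mean(0),np.linalg.norm(np.diff(W,axis=0),axis=1))
    for i in range(2):
        d=W[i+1]-W[i];print(np.degrees(np.arctan2(d[1],d[0])))
E
```

```text
top orange [  0 154  27  29 587] [ 12.6 168.3]
top orange [186 281  15   8  78] [193.  284.6]
top orange [457 290  36  43 130] [474.5 311. ]
top orange [614 434  26  19 300] [629.9 444.5]
top blue [ 55 129  36   2  47] [ 70.2 129.7]
top blue [ 45 170  20   5  54] [ 55.2 171.8]
top blue [244 266  12   8  61] [249.1 269.2]
top red [357 262  13   6  62] [363.1 264.2]
scene orange [150  73  22  10 159] [160.3  77.1]
scene orange [186 177  12  30  63] [191.8 191.6]
scene orange [460 222  18  24 275] [467.5 235.4]
scene orange [512 247  15  10 103] [518.8 251.4]
scene orange [517 286  11  14  84] [522.1 292.7]
scene orange [256 320  28  19 202] [270.7 332.3]
scene green [428 231  15  14 145] [434.2 238.1]
scene blue [190   1   7  15  37] [193.    9.2]
scene blue [193   8  11  15  43] [198.4  15.6]
scene blue [548 107  13  16  94] [553.6 114.9]
scene blue [573 114  27  26 315] [586.4 126.5]
scene blue [395 233  15  13 119] [401.6 239.2]
scene blue [572 383  21  13  84] [581.1 388.2]
scene blue [589 388  51  21 238] [616.9 397.6]
scene red [272 197  14  18 202] [278.2 205.9]
viewer ((362.27728271484375, 258.99163818359375), (68.17906188964844, 82.2346420288086), 4.8645148277282715) 
 [[ 0.4366 -0.0706  0.11  ]
 [ 0.6571 -0.0873  0.11  ]
 [ 0.6435 -0.2712  0.11  ]
 [ 0.4233 -0.252   0.11  ]] [ 0.5401 -0.1703  0.11  ] [0.2211 0.1844 0.2211]
-4.324957805396307
-94.21997670063607
rack ((223.4654083251953, 277.3730773925781), (27.802738189697266, 92.44190979003906), 74.74488067626953) 
 [[0.4885 0.3414 0.065 ]
 [0.5584 0.0971 0.065 ]
 [0.4846 0.0755 0.065 ]
 [0.4153 0.3189 0.065 ]] [0.4867 0.2082 0.065 ] [0.2541 0.077  0.253 ]
-74.02255262407171
-163.66650498516975
```

View pics/topv.png

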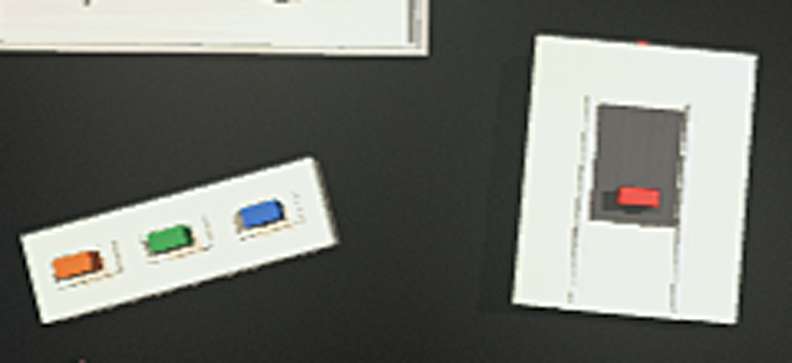

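```bash
cat >> h.py <<'E'
def plan(P,xdir,T=None):
    """increments (tool frame) to put TCP at P, tool down, tool x along world angle xdir deg (or +180)"""
    T=toolT() if T is None else T
    best=None
    for a in(xdir,xdir+180):
        a=np.radians(a);x=np.array([np.cos(a),np.sin(a),0]);z=np.array([0,0,-1.]);Rt=np.c_[x,np.cross(z,x),z]
        rv=R.from_matrix(T[:3,:3].T@Rt).as_rotvec(degrees=True)
        if best is None or np.linalg.norm(rv)<np.linalg.norm(best): best=rv
    return (T[:3,:3].T@(np.array(P)-T[:3,3])).round(4),best.round(2)
E
python3 - <<'E'
from h import *
print(toolT())
k=tri([ray("top",(363.1,264.2)),ray("scene",(278.2,205.9))]);print("knob tri",k, "top@.158",atz("top",(363.1,264.2),.156),"scene@.136",atz("scene",(278.2,205.9),.136))
for n,a,b in(("orange",(193,284.6),(467.5,235.4)),("blue",(249.1,269.2),(401.6,239.2))):
    print(n,tri([ray("top",a),ray("scene",b)]),atz("top",a,.117),atz("scene",b,.096))
rc=np.array([.4867,.2082]);yd=np.radians(106);u=np.array([np.cos(yd),np.sin(yd)])
for s in(-1,0,1):print("well",rc+s*.078*u)
print(calibration("wrist")["tool_from_camera"])
E
```

```text
[[ 0.3671 -0.9302  0.      0.2478]
 [-0.9302 -0.3671 -0.0001 -0.6279]
 [ 0.0001  0.     -1.      0.2454]
 [ 0.      0.      0.      1.    ]]
knob tri [ 0.5241 -0.1693  0.1364] top@.158 [ 0.5236 -0.1683  0.156 ] scene@.136 [ 0.5234 -0.1686  0.136 ]
orange [0.4659 0.2826 0.1025] [0.4659 0.28   0.117 ] [0.4589 0.283  0.096 ]
blue [0.5091 0.135  0.091 ] [0.5084 0.132  0.117 ] [0.5143 0.135  0.096 ]
well [0.5082 0.1332]
well [0.4867 0.2082]
well [0.4652 0.2832]
[[ 1.      0.0002  0.0004  0.0007]
 [-0.0003  0.949   0.3152 -0.0823]
 [-0.0004 -0.3152  0.949  -0.1286]
 [ 0.      0.      0.      1.    ]]
```

View pics/wrist0.png

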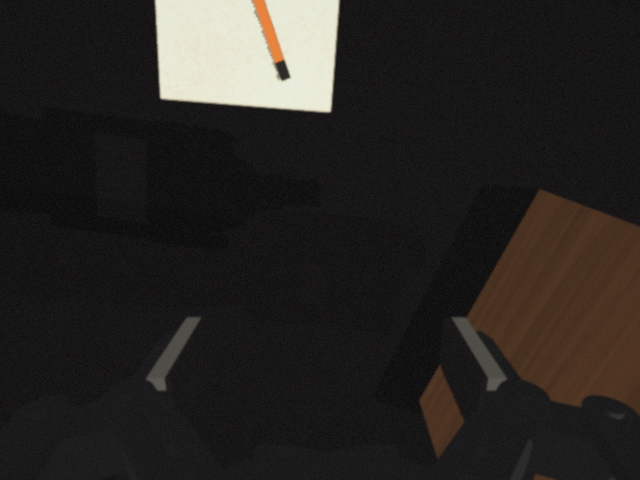

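```bash
python3 - <<'E'
from h import *
print(plan([.524,-.169,.26],-4.5))
E
```

```text
(array([-0.3255, -0.4254, -0.0146]), array([  0.  ,  -0.01, -63.97]))
```

jog_arm:
  increments: [-0.3255,-0.4254,-0.0146,0,0,-64,-1,-0.3255,-0.4254,-0.0146,0,0,-64,-1,-0.3255,-0.4254,-0.0146,0,0,-64,-1,-0.3255,-0.4254,-0.0146,0,0,-64,-1,-0.3255,-0.4254,-0.0146,0,0,-64,-1,-0.3255,-0.4254,-0.0146,0,0,-64,-1,-0.3255,-0.4254,-0.0146,0,0,-64,-1,-0.3255,-0.4254,-0.0146,0,0,-64,-1,-0.3255,-0.4254,-0.0146,0,0,-64,-1,-0.3255,-0.4254,-0.0146,0,0,-64,-1,-0.3255,-0.4254,-0.0146,0,0,-64,-1,-0.3255,-0.4254,-0.0146,0,0,-64,-1]
  force: 60

```text
time: 1.85
tool_pos: [0.5256, -0.1654, 0.2604]
tool_rot: [-3.139, 0.114, -0.002]
wrist_force: [-0.7, 0.1, 0.5]
width: 1.0
```

```bash
python3 - <<'E'
from h import *
T=toolT();im=snapshot("wrist");np.save("T1.npy",T);cv2.imwrite("pics/w1.png",im);print(T)
print(tip_of("wrist","shutter_grip"),tip_of("wrist","slot"))
print(proj("wrist",[.524,-.169,.136],T))
E
```

```text
[[ 0.9974 -0.0723  0.0013  0.5256]
 [-0.0723 -0.9974  0.0006 -0.1654]
 [ 0.0013 -0.0007 -1.      0.2604]
 [ 0.      0.      0.      1.    ]]
[{'point': [322.8, 243.9], 'p': 0.78}, {'point': [400.4, 231.9], 'p': 0.68}] [{'point': [404.7, 228.3], 'p': 0.62}]
[321.3118 242.0827]
```

View pics/w1.png

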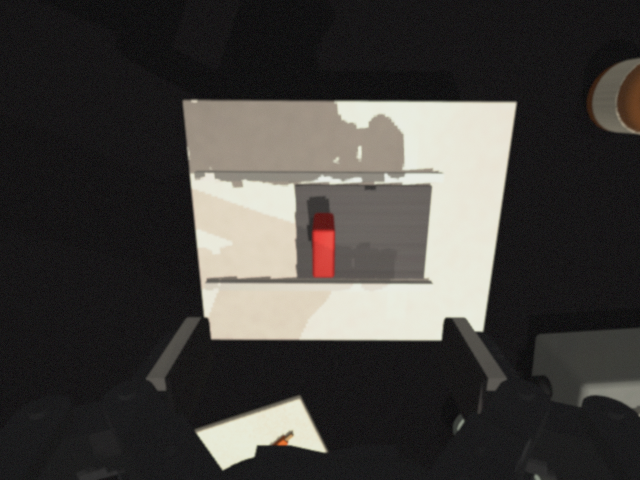

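```bash
cat > corners.py <<'E'
from h import *
def viewer(im,T,name="wrist"):
    g=cv2.cvtColor(im,cv2.COLOR_BGR2GRAY)
    return g
E
python3 - <<'E'
from h import *
T=np.load("T1.npy")
c=[(184.5,100),(516.5,101),(212,340)]
for p in c+[(484.5,331.5)]: print(atz("wrist",p,.11,T))
for p in [(296,184),(431,184),(297,279),(425,280)]: print("plate",atz("wrist",p,.114,T))
print("knob top face", [atz("wrist",p,.158,T) for p in [(314,214),(334,214),(313,232),(334,232)]])
print("knob c@.136",atz("wrist",(323,244),.136,T))
E
```

```text
[ 0.4406 -0.0727  0.11  ]
[ 0.6589 -0.0891  0.11  ]
[ 0.4294 -0.2538  0.11  ]
[ 0.647  -0.2618  0.11  ]
plate [ 0.5089 -0.1327  0.114 ]
plate [ 0.6022 -0.1395  0.114 ]
plate [ 0.5028 -0.2041  0.114 ]
plate [ 0.5985 -0.2118  0.114 ]
knob top face [array([ 0.5218, -0.1438,  0.158 ]), array([ 0.5337, -0.1447,  0.158 ]), array([ 0.5203, -0.1549,  0.158 ]), array([ 0.5329, -0.1558,  0.158 ])]
knob c@.136 [ 0.525  -0.1704  0.136 ]
```

```bash
python3 - <<'E'
from h import *
print(plan([.525,-.170,.137],-4.5))
E
```

```text
(array([0.0013, 0.0006, 0.1229]), array([0.03, 0.01, 0.05]))
```

jog_arm:
  increments: [0.001,0.001,0.05,0,0,0,-1,0.001,0.001,0.1,0,0,0,-1,0.001,0.001,0.123,0,0,0,-1,0.001,0.001,0.123,0,0,0,-0.3,0.001,0.001,0.123,0,0,0,0.3,0.001,0.001,0.123,0,0,0,1,0.001,0.001,0.123,0,0,0,1,0.001,0.001,0.123,0,0,0,1,0.001,0.001,0.123,0,0,0,1,0.001,0.001,0.123,0,0,0,1]
  force: 40

```text
time: 3.0
tool_pos: [0.5255, -0.1707, 0.139]
tool_rot: [3.137, -0.122, 0.002]
wrist_force: [-4.2, -0.9, 6.5]
width: 0.16
```

```bash
python3 - <<'E'
from h import *
print(get_obs());print(toolT());cv2.imwrite("pics/w2.png",snapshot("wrist"))
E
```

```text
{'time': 3.0, 'joint_positions': array([-0.4973,  0.1313,  1.9654, -0.0011,  1.0427, -0.4191]), 'qd': array([ 0.0016, -0.0004,  0.0007,  0.0006, -0.001 ,  0.    ]), 'joint_efforts': array([  0.8368, -28.3403, -24.5323,   0.3458,  -0.5569,  -0.0335]), 'tool_pos': array([ 0.5255, -0.1707,  0.139 ]), 'tool_rot': array([ 3.1375, -0.1219,  0.0023]), 'wrist_force': array([-4.2342, -0.8778,  6.4519]), 'torque': array([-0.1385,  0.4421, -0.0524]), 'width': 0.15965692506325804}
[[ 0.997  -0.0776  0.0014  0.5255]
 [-0.0776 -0.997  -0.0018 -0.1707]
 [ 0.0015  0.0017 -1.      0.139 ]
 [ 0.      0.      0.      1.    ]]
```

View pics/w2.png

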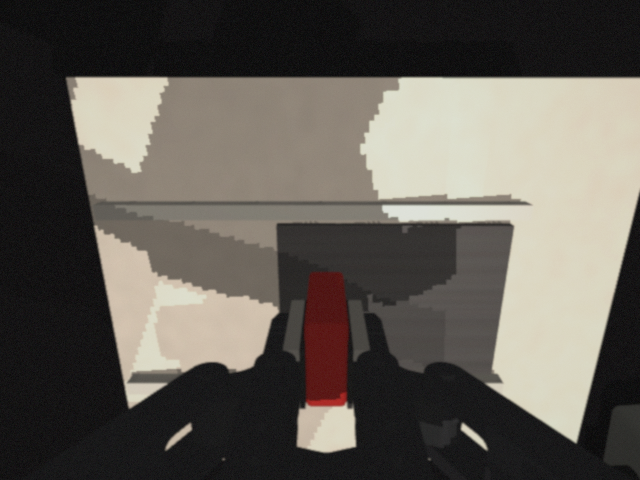

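The knob (326,335) is centred between the pads. Pulling.

jog_arm:
  increments: [-0.006,0,-0.001,0,0,0,1,-0.014,0,-0.001,0,0,0,1,-0.022,0,-0.001,0,0,0,1,-0.03,0,-0.001,0,0,0,1,-0.038,0,-0.001,0,0,0,1,-0.045,0,-0.001,0,0,0,1,-0.05,0,-0.001,0,0,0,1,-0.053,0,-0.001,0,0,0,1,-0.053,0,-0.001,0,0,0,1,-0.053,0,-0.001,0,0,0,1,-0.053,0,-0.001,0,0,0,1]

```text
time: 4.15
tool_pos: [0.4754, -0.1667, 0.1388]
tool_rot: [3.137, -0.124, 0.017]
wrist_force: [15.5, -3.5, -2.7]
width: 0.157
```

```bash
python3 - <<'E'
from h import *
o=get_obs();print(o["wrist_force"],o["width"]);print(toolT());cv2.imwrite("pics/w3.png",snapshot("wrist"))
E
```

```text
[15.478  -3.5357 -2.6636] 0.15740760970749965
[[ 0.9968 -0.0788  0.0106  0.4754]
 [-0.0788 -0.9969 -0.0028 -0.1667]
 [ 0.0108  0.0019 -0.9999  0.1388]
 [ 0.      0.      0.      1.    ]]
```

View pics/w3.png

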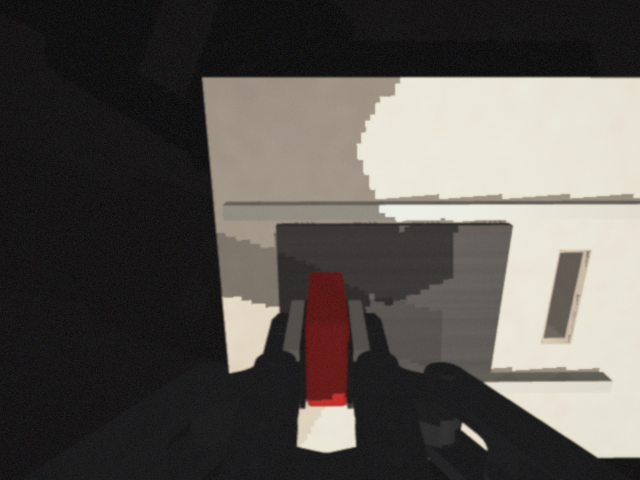

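The shutter is at its stop: 50 mm of travel with the pull force rising to 15 N. The slot shows at (566,297). Releasing and rising to view the slot.

jog_arm:
  increments: [0.003,0,0,0,0,0,1,0.003,0,0,0,0,0,0.2,0.003,0,0,0,0,0,-0.5,0.003,0,0,0,0,0,-1,0.003,0,-0.04,0,0,0,-1,0.02,0,-0.08,0,0,0,-1,0.06,0,-0.11,0,0,0,-1,0.09,0,-0.12,0,0,0,-1,0.1,0,-0.12,0,0,0,-1,0.1,0,-0.12,0,0,0,-1,0.1,0,-0.12,0,0,0,-1]

```text
time: 5.3
tool_pos: [0.57, -0.173, 0.2553]
tool_rot: [-3.137, 0.122, 0.008]
wrist_force: [-0.3, -0.4, 0.4]
width: 1.003
```

```bash
python3 - <<'E'
from h import *
T=toolT();im=snapshot("wrist");np.save("T4.npy",T);cv2.imwrite("pics/w4.png",im);print(T)
print(tip_of("wrist","slot"))
im=snapshot("scene");cv2.imwrite("pics/s4.png",im);im=snapshot("top");cv2.imwrite("pics/t4.png",im)
print(tip_of("top","slot"),tip_of("scene","slot"))
E
```

```text
[[ 0.997  -0.0778 -0.005   0.57  ]
 [-0.0778 -0.997   0.0023 -0.173 ]
 [-0.0052 -0.0019 -1.      0.2553]
 [ 0.      0.      0.      1.    ]]
[{'point': [342.5, 224.3], 'p': 0.59}]
[{'point': [364.6, 243.3], 'p': 0.73}] [{'point': [269.1, 227.2], 'p': 0.87}, {'point': [430.0, 263.7], 'p': 0.35}]
```

View pics/w4.png

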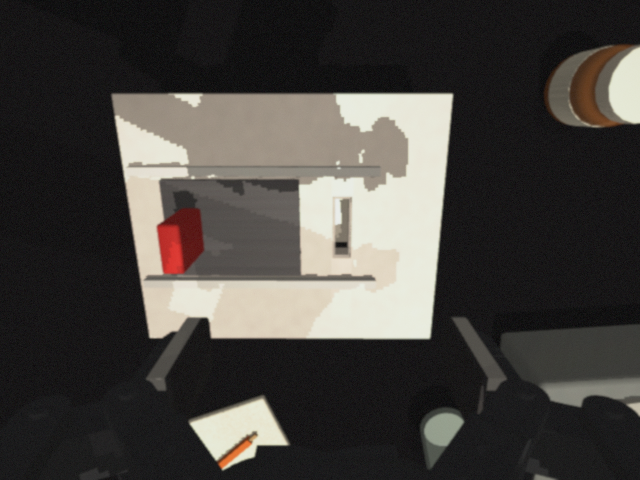

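```bash
python3 - <<'E'
from h import *
im=cv2.imread("pics/w4.png")
cv2.imwrite("pics/w4c.png",cv2.resize(im[185:270,290:370],None,fx=7,fy=7,interpolation=cv2.INTER_NEAREST))
E
```

```text
(no output)
```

View pics/w4c.png

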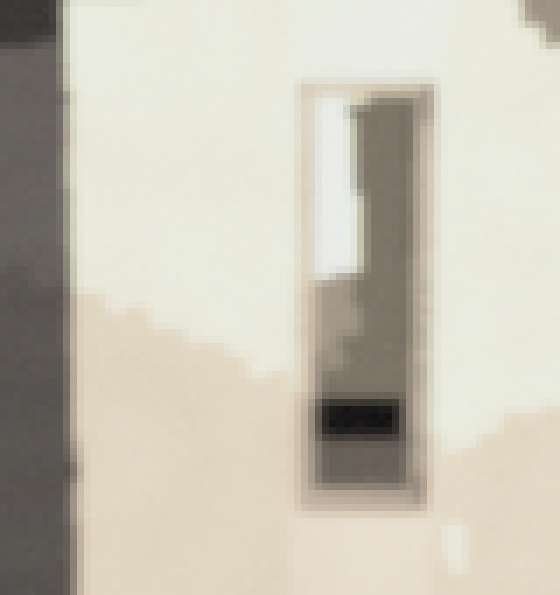

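```bash
python3 - <<'E'
from h import *
T=np.load("T4.npy")
W=np.array([atz("wrist",p,.11,T) for p in [(332.4,196.4),(352.4,196.4),(351.6,257.9),(332.4,257.9)]])
print(W,W.mean(0));m=(W[0]+W[1]-W[2]-W[3]);print(np.degrees(np.arctan2(m[1],m[0])),np.linalg.norm(m)/2)
print("net",atz("wrist",(342.5,224.3),.11,T),atz("top",(364.6,243.3),.11),atz("scene",(269.1,227.2),.11))
C=np.array([atz("wrist",p,.11,T) for p in [(112,93.5),(453,93.5),(432,339),(149,339)]]);print(C,C.mean(0))
for a,b in((0,1),(3,2),(3,0),(2,1)):
    d=C[b]-C[a];print(np.degrees(np.arctan2(d[1],d[0])),np.linalg.norm(d))
print("plate edge",atz("wrist",(299.5,180),.114,T),atz("wrist",(300.5,275),.114,T))
for nm in("t4","s4"):
    im=cv2.imread(f"pics/{nm}.png");p=proj("top" if nm=="t4" else "scene",W.mean(0));print(p)
    x,y=p.astype(int);cv2.imwrite(f"pics/{nm}c.png",cv2.resize(im[y-40:y+40,x-40:x+40],None,fx=7,fy=7,interpolation=cv2.INTER_NEAREST))
E
```

```text
[[ 0.5771 -0.1504  0.11  ]
 [ 0.591  -0.1514  0.11  ]
 [ 0.5878 -0.1971  0.11  ]
 [ 0.5738 -0.196   0.11  ]] [ 0.5824 -0.1737  0.11  ]
85.92992455675737 0.04575306113216021
net [ 0.5828 -0.1711  0.11  ] [ 0.5817 -0.1763  0.11  ] [ 0.5748 -0.1749  0.11  ]
[[ 0.44   -0.0722  0.11  ]
 [ 0.6593 -0.0893  0.11  ]
 [ 0.6468 -0.2697  0.11  ]
 [ 0.4246 -0.2532  0.11  ]] [ 0.5427 -0.1711  0.11  ]
-4.454977614639764 0.21994206096642505
-4.233469158124885 0.22279078419104265
85.14367237578605 0.18169339167966228
86.04384053144982 0.1808344685259627
plate edge [ 0.5557 -0.1366  0.114 ] [ 0.5495 -0.2061  0.114 ]
[363.6348 243.0371]
[268.3889 229.3919]
```

View pics/s4c.png

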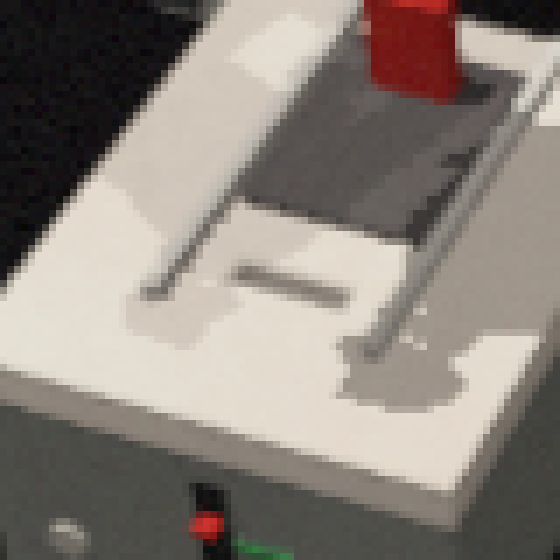

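View pics/t4c.png

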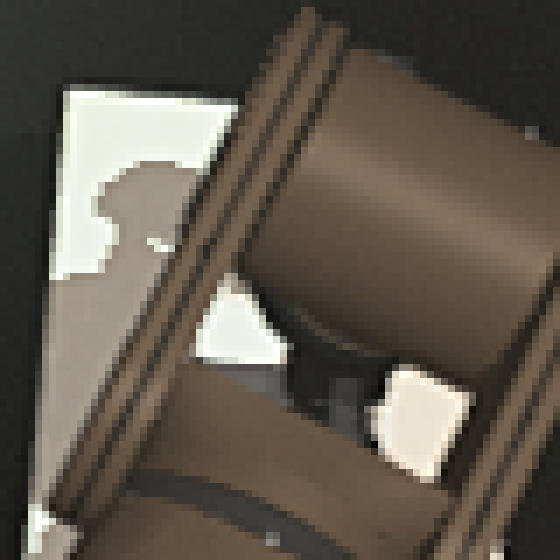

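```bash
python3 - <<'E'
from h import *
print(plan([.4655,.2825,.25],16))
E
```

```text
(array([-0.1409, -0.4465,  0.0078]), array([ -0.02,   0.04, -20.49]))
```

jog_arm:
  increments: [-0.141,-0.4465,0.005,0,0,-20.5,-1,-0.141,-0.4465,0.005,0,0,-20.5,-1,-0.141,-0.4465,0.005,0,0,-20.5,-1,-0.141,-0.4465,0.005,0,0,-20.5,-1,-0.141,-0.4465,0.005,0,0,-20.5,-1,-0.141,-0.4465,0.005,0,0,-20.5,-1,-0.141,-0.4465,0.005,0,0,-20.5,-1,-0.141,-0.4465,0.005,0,0,-20.5,-1,-0.141,-0.4465,0.005,0,0,-20.5,-1,-0.141,-0.4465,0.005,0,0,-20.5,-1,-0.141,-0.4465,0.005,0,0,-20.5,-1,-0.141,-0.4465,0.005,0,0,-20.5,-1]

```text
time: 6.8
tool_pos: [0.4658, 0.2823, 0.2529]
tool_rot: [3.11, 0.439, -0.0]
wrist_force: [-0.7, 0.4, -0.2]
width: 1.003
```

```bash
python3 - <<'E'
from h import *
T=toolT();im=snapshot("wrist");np.save("T5.npy",T);cv2.imwrite("pics/w5.png",im);print(T)
print(tip_of("wrist","holder_orange_grip"))
E
```

```text
[[ 0.9609  0.277   0.      0.4658]
 [ 0.277  -0.9609 -0.0006  0.2823]
 [-0.0001  0.0005 -1.      0.2529]
 [ 0.      0.      0.      1.    ]]
[{'point': [184.9, 180.2], 'p': 0.88}, {'point': [492.1, 52.1], 'p': 0.79}, {'point': [327.5, 221.7], 'p': 0.77}, {'point': [586.5, 286.1], 'p': 0.68}, {'point': [294.5, 2.1], 'p': 0.6}]
```

View pics/w5.png

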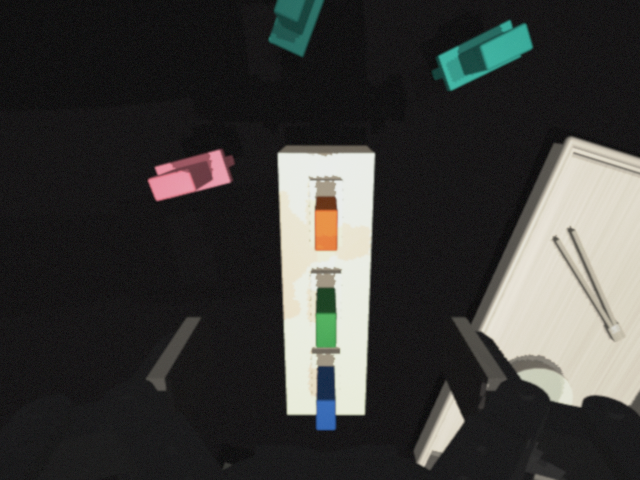

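Candidates here: orange in the rack (326,222), pink (188,176), turquoise (488,55) and (295,20); the pencil is elsewhere. The choice is the orange one in the rack's end well.

```bash
python3 - <<'E'
from h import *
T=np.load("T5.npy");im=cv2.imread("pics/w5.png")
W=np.array([atz("wrist",p,.119,T) for p in [(315,209.5),(338,209.5),(337.5,250),(315.5,250)]]);print(W,W.mean(0))
print("net",atz("wrist",(327.5,221.7),.096,T))
C=np.array([atz("wrist",p,.065,T) for p in [(278,153),(375,153),(365.5,415),(287.5,415)]]);print(C,C.mean(0))
for a,b in((0,1),(3,2),(3,0),(2,1)):
    d=C[b]-C[a];print(np.degrees(np.arctan2(d[1],d[0])),np.linalg.norm(d))
cv2.imwrite("pics/w5c.png",cv2.resize(im[150:280,260:390],None,fx=4,fy=4,interpolation=cv2.INTER_CUBIC))
print(plan([*W.mean(0)[:2],.096],16))
E
```

```text
[[0.4557 0.2956 0.119 ]
 [0.4706 0.2999 0.119 ]
 [0.4786 0.272  0.119 ]
 [0.4638 0.2678 0.119 ]] [0.4672 0.2838 0.119 ]
net [0.468  0.2836 0.096 ]
[[0.4181 0.3179 0.065 ]
 [0.4906 0.3388 0.065 ]
 [0.5606 0.0978 0.065 ]
 [0.4875 0.0766 0.065 ]] [0.4892 0.2078 0.065 ]
16.10517323781133 0.07546796182075492
16.150941931691793 0.07614896905506091
106.04712087674181 0.25111626005323395
106.20252045681761 0.2510556646317781
(array([ 0.0016, -0.0022,  0.1569]), array([ 0.02,  0.  , -0.04]))
```

View pics/w5c.png

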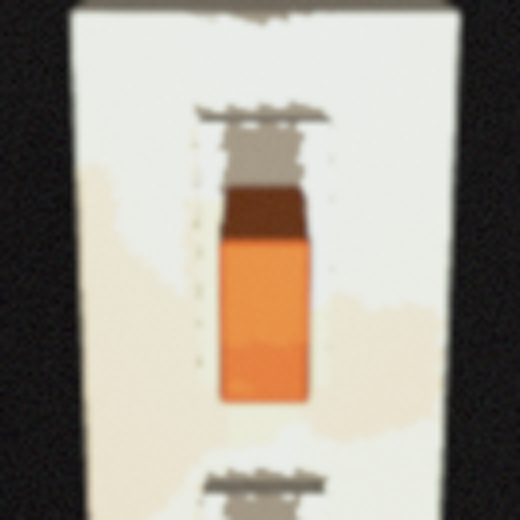

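The crop confirms the orange handle in its well. Descend and grip.

jog_arm:
  increments: [0.0015,-0.002,0.05,0,0,0,-1,0.0015,-0.002,0.1,0,0,0,-1,0.0015,-0.002,0.14,0,0,0,-1,0.0015,-0.002,0.1575,0,0,0,-1,0.0015,-0.002,0.1575,0,0,0,-0.4,0.0015,-0.002,0.1575,0,0,0,0.2,0.0015,-0.002,0.1575,0,0,0,1,0.0015,-0.002,0.1575,0,0,0,1,0.0015,-0.002,0.1575,0,0,0,1,0.0015,-0.002,0.1575,0,0,0,1,0.0015,-0.002,0.1575,0,0,0,1]
  force: 60

```text
time: 8.0
tool_pos: [0.4672, 0.2849, 0.0972]
tool_rot: [3.111, 0.439, 0.001]
wrist_force: [-2.3, -2.4, 5.7]
width: 0.181
```

```bash
python3 - <<'E'
from h import *
o=get_obs();print(o["wrist_force"],o["width"],o["torque"]);print(toolT());cv2.imwrite("pics/w6.png",snapshot("wrist"))
E
```

```text
[-2.2864 -2.4073  5.7178] 0.18051351184754236 [-0.2657  0.5132  0.0197]
[[ 0.961   0.2765  0.0006  0.4672]
 [ 0.2765 -0.961  -0.0002  0.2849]
 [ 0.0005  0.0003 -1.      0.0972]
 [ 0.      0.      0.      1.    ]]
```

View pics/w6.png

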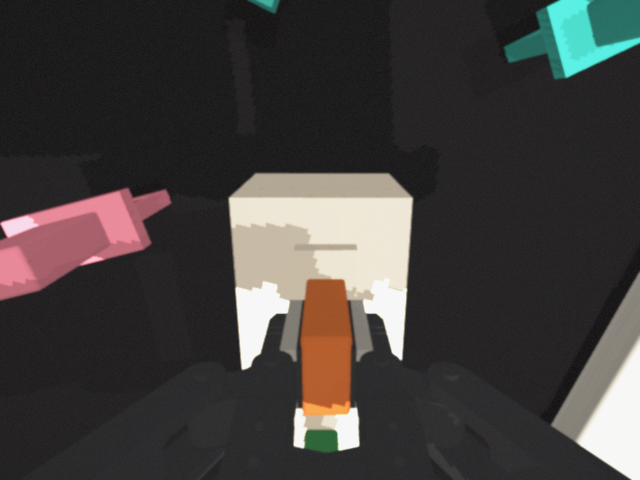

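Orange handle (326,345) is squarely held. Lifting.

jog_arm:
  increments: [0,0,-0.01,0,0,0,1,0,0,-0.03,0,0,0,1,0,0,-0.06,0,0,0,1,0,0,-0.1,0,0,0,1,0,0,-0.14,0,0,0,1,0,0,-0.165,0,0,0,1,0,0,-0.17,0,0,0,1,0,0,-0.17,0,0,0,1]

```text
time: 8.85
tool_pos: [0.467, 0.2849, 0.2662]
tool_rot: [-3.11, -0.438, -0.003]
wrist_force: [-0.0, -0.2, -2.1]
width: 0.175
```

```bash
python3 - <<'E'
from h import *
o=get_obs();print(o["wrist_force"],o["width"]);print(toolT());cv2.imwrite("pics/w7.png",snapshot("wrist"));cv2.imwrite("pics/s7.png",snapshot("scene"))
T=toolT();print(plan([.582,-.1735,.268],-4.3))
E
```

```text
[-0.0105 -0.2041 -2.1391] 0.17530375652722216
[[ 0.9611  0.2763  0.0019  0.467 ]
 [ 0.2763 -0.9611  0.0008  0.2849]
 [ 0.0021 -0.0002 -1.      0.2662]
 [ 0.      0.      0.      1.    ]]
(array([-0.0149,  0.4721, -0.0046]), array([ 0.05,  0.19, 20.33]))
```

View pics/w7.png

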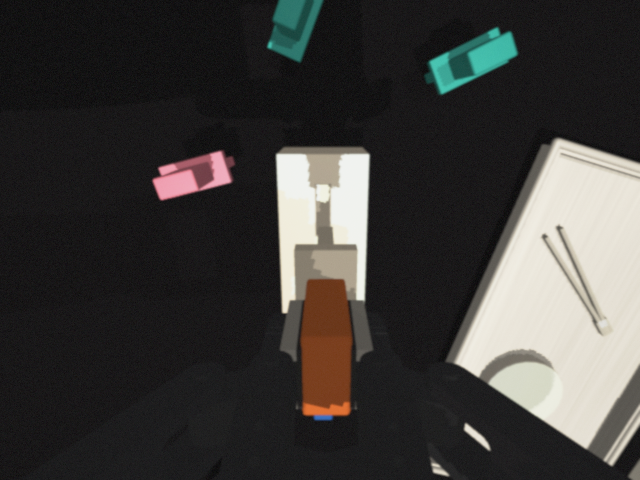

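View pics/s7.png

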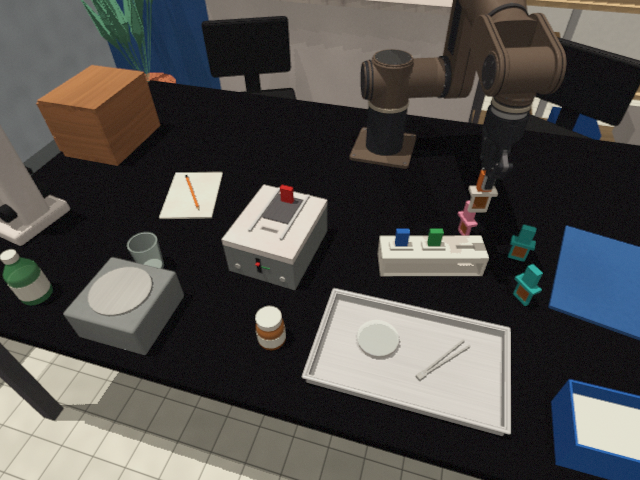

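```bash
python3 - <<'E'
from h import *
I=np.eye(4)
for dy in(0,):
  for nm,P in {"sh far L":(-.013,-.027,.024),"sh far R":(.013,-.027,.024),"h bot":(-.008,-.015,.024),"h topfar L":(-.008,-.015,-.022),"h topfar R":(.008,-.015,-.022),"topnear L":(-.008,.015,-.022),"topnear R":(.008,.015,-.022)}.items():
    print(nm,proj("wrist",P,I).round(1), proj("wrist",np.array(P)+[0,.001,0],I).round(1))
im=cv2.imread("pics/w7.png")
cv2.imwrite("pics/w7c.png",cv2.resize(im[230:430,270:380],None,fx=4,fy=3,interpolation=cv2.INTER_CUBIC))
E
```

```text
sh far L [290.1 247.2] [290.2 249.6]
sh far R [354.4 247.3] [354.3 249.6]
h bot [303.  274.6] [303.  276.8]
h topfar L [294.6 334.1] [294.7 337. ]
h topfar R [347.1 334.1] [347.1 337. ]
topnear L [296.8 414.1] [296.9 416.6]
topnear R [345.6 414.1] [345.5 416.6]
```

View pics/w7c.png

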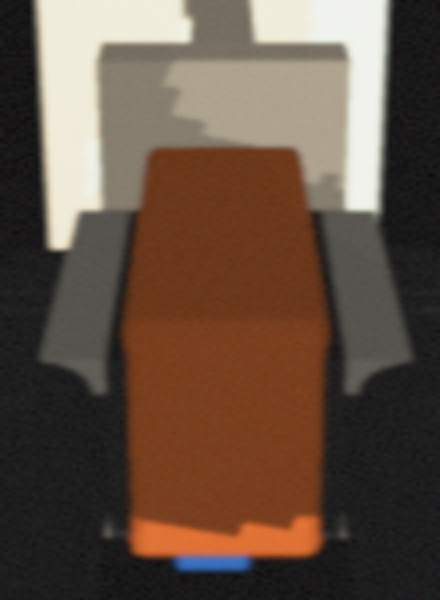

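```bash
python3 - <<'E'
from h import *
print(plan([.581,-.1725,.268],-4.3))
E
```

```text
(array([-0.0156,  0.4709, -0.0046]), array([ 0.05,  0.19, 20.33]))
```

jog_arm:
  increments: [-0.001,0.03,-0.004,0,0,1,1,-0.003,0.08,-0.004,0,0,3,1,-0.005,0.13,-0.004,0,0,6,1,-0.007,0.18,-0.004,0,0,9,1,-0.008,0.23,-0.004,0,0,12,1,-0.01,0.28,-0.004,0,0,15,1,-0.012,0.33,-0.004,0,0,18,1,-0.0135,0.38,-0.004,0,0,20.3,1,-0.0145,0.42,-0.004,0,0,20.3,1,-0.015,0.45,-0.004,0,0,20.3,1,-0.0156,0.471,-0.004,0,0,20.3,1,-0.0156,0.471,-0.004,0,0,20.3,1]

```text
time: 10.15
tool_pos: [0.5816, -0.1742, 0.267]
tool_rot: [-3.138, 0.121, 0.005]
wrist_force: [-0.6, 0.7, -1.5]
width: 0.184
```

jog_arm:
  increments: [0,0,0,0,0,0,1,0,0,0,0,0,0,1,0,0,0,0,0,0,1]

```text
time: 10.45
tool_pos: [0.5818, -0.1708, 0.2693]
tool_rot: [-3.139, 0.114, 0.001]
wrist_force: [0.9, 0.1, -2.2]
width: 0.178
```

```bash
python3 - <<'E'
from h import *
T=toolT();o=get_obs();print(o["wrist_force"],o["width"]);print(T);cv2.imwrite("pics/w8.png",snapshot("wrist"));cv2.imwrite("pics/s8.png",snapshot("scene"))
s=cv2.imread("pics/s8.png");cv2.imwrite("pics/s8c.png",cv2.resize(s[110:290,200:350],None,fx=4,fy=3.3,interpolation=cv2.INTER_CUBIC))
print(plan([.581,-.1725,.22],-4.3))
E
```

```text
[ 0.9185  0.1281 -2.1639] 0.17797365656185601
[[ 0.9974 -0.0727 -0.0003  0.5818]
 [-0.0727 -0.9974  0.0004 -0.1708]
 [-0.0003 -0.0004 -1.      0.2693]
 [ 0.      0.      0.      1.    ]]
(array([-0.0009,  0.0014,  0.0496]), array([-0.  , -0.01,  0.12]))
```

View pics/w8.png

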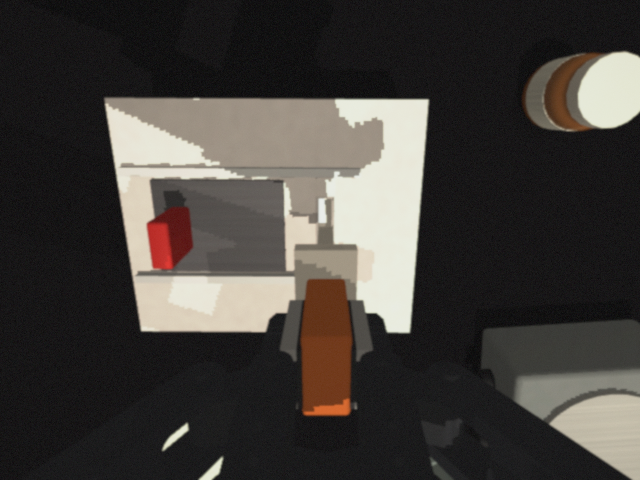

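View pics/s8c.png

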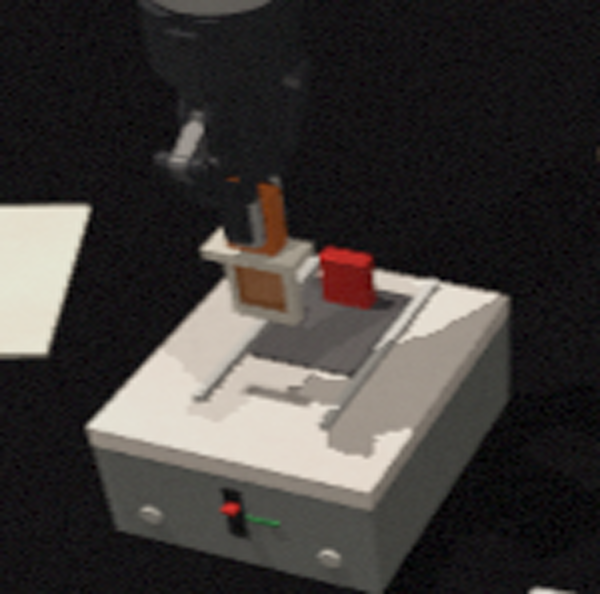

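```bash
python3 - <<'E'
from h import *
im=cv2.imread("pics/w8.png")
cv2.imwrite("pics/w8c.png",cv2.resize(im[180:260,285:365],None,fx=7,fy=7,interpolation=cv2.INTER_NEAREST))
E
```

```text
(no output)
```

View pics/w8c.png

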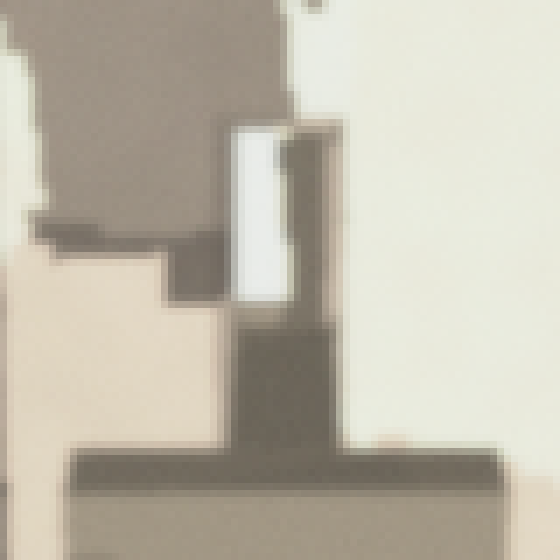

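```bash
python3 - <<'E'
from h import *
T=toolT();print(T[:3,3])
Tm=T
e=atz("wrist",(324.95,197.1),.11,Tm);q=np.linalg.inv(Tm)@np.append(e,1);print(e,"tool",q, "slot centre tool",q[:2]+[0,.023])
# holder in tool (nominal): blade bottom far edge visible? blade mid col 325.6 shoulder
for p in [(325.6,226)]: 
    for z in (.087,.085,.04): 
        o,d=ray("wrist",p,np.eye(4)); print(z,o+d*(z-o[2])/d[2])
E
```

```text
[ 0.582  -0.1711  0.2696]
[ 0.5842 -0.152   0.11  ] tool [ 0.0008 -0.0192  0.1596  1.    ] slot centre tool [0.0008 0.0038]
0.087 [ 0.0014 -0.0182  0.087 ]
0.085 [ 0.0014 -0.0188  0.085 ]
0.04 [ 0.0015 -0.0319  0.04  ]
```

jog_arm:
  increments: [-0.0008,0.002,0.02,0,0,0,1,-0.0008,0.002,0.04,0,0,0,1,-0.0008,0.002,0.055,0,0,0,1,-0.0008,0.002,0.062,0,0,0,1,-0.0008,0.002,0.062,0,0,0,1,-0.0008,0.002,0.062,0,0,0,1]

```text
time: 11.15
tool_pos: [0.5815, -0.1742, 0.2082]
tool_rot: [3.139, -0.117, 0.002]
wrist_force: [-0.4, 0.2, -1.8]
width: 0.179
```

```bash
python3 - <<'E'
from h import *
T=toolT();o=get_obs();print(o["wrist_force"],o["width"]);print(T);im=snapshot("wrist");s=snapshot("scene");cv2.imwrite("pics/s9c.png",cv2.resize(s[110:290,200:350],None,fx=4,fy=3.3,interpolation=cv2.INTER_CUBIC))
cv2.imwrite("pics/w9c.png",cv2.resize(im[150:290,245:405],None,fx=4,fy=4,interpolation=cv2.INTER_CUBIC))
cv2.imwrite("pics/w9.png",im)
E
```

```text
[-0.4384  0.1898 -1.8395] 0.17917778618244629
[[ 0.9972 -0.0743  0.0011  0.5815]
 [-0.0743 -0.9972 -0.0005 -0.1742]
 [ 0.0012  0.0005 -1.      0.2082]
 [ 0.      0.      0.      1.    ]]
```

View pics/w9c.png

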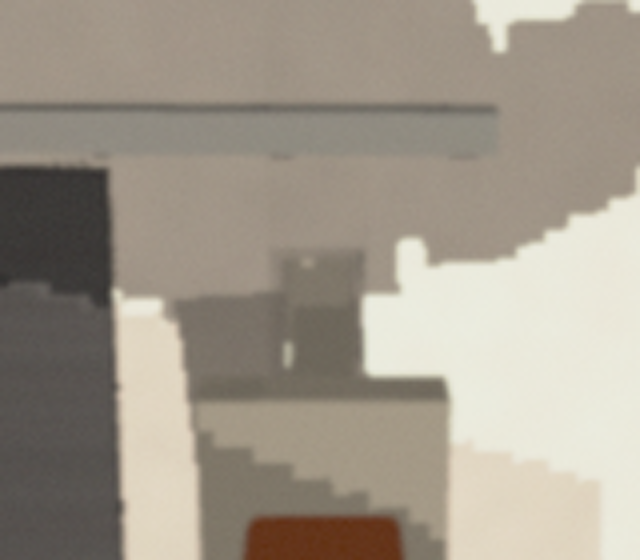

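View pics/s9c.png

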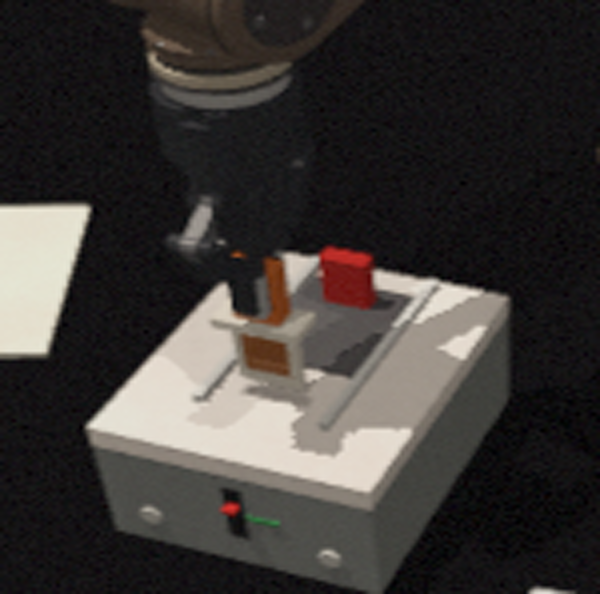

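```bash
python3 - <<'E'
from h import *
T=toolT();print(T[:3,3])
e=atz("wrist",(324.5,212.5),.11,T);q=np.linalg.inv(T)@np.append(e,1);print("slot centre tool",q[:2]+[0,.023])
for z in(.087,.083):
    o,d=ray("wrist",(325.,226.3),np.eye(4));print("blade", (o+d*(z-o[2])/d[2])[:2]+[0,.02])
E
```

```text
[ 0.5817 -0.1744  0.2088]
slot centre tool [ 0.0007 -0.    ]
blade [0.0011 0.0019]
blade [0.0011 0.0008]
```

jog_arm:
  increments: [-0.0005,-0.0012,0,0,0,0,1,-0.0005,-0.0012,0.006,0,0,0,1,-0.0005,-0.0012,0.012,0,0,0,1,-0.0005,-0.0012,0.018,0,0,0,1,-0.0005,-0.0012,0.024,0,0,0,1,-0.0005,-0.0012,0.03,0,0,0,1,-0.0005,-0.0012,0.03,0,0,0,1,-0.0005,-0.0012,0.03,0,0,0,1]

```text
time: 12.05
tool_pos: [0.5805, -0.1729, 0.1772]
tool_rot: [-3.139, 0.117, 0.001]
wrist_force: [-0.4, 0.2, -1.9]
width: 0.18
```

```bash
python3 - <<'E'
from h import *
T=toolT();o=get_obs();print(o["wrist_force"],o["torque"],o["width"]);print(T);im=snapshot("wrist");s=snapshot("scene");cv2.imwrite("pics/s10c.png",cv2.resize(s[110:290,200:350],None,fx=4,fy=3.3,interpolation=cv2.INTER_CUBIC))
cv2.imwrite("pics/w10.png",im)
E
```

```text
[-0.4065  0.2478 -1.8896] [-0.0017 -0.0235 -0.0079] 0.1795273673205851
[[ 0.9972 -0.0744 -0.0006  0.5805]
 [-0.0744 -0.9972  0.0002 -0.1729]
 [-0.0006 -0.0002 -1.      0.1772]
 [ 0.      0.      0.      1.    ]]
```

View pics/w10.png

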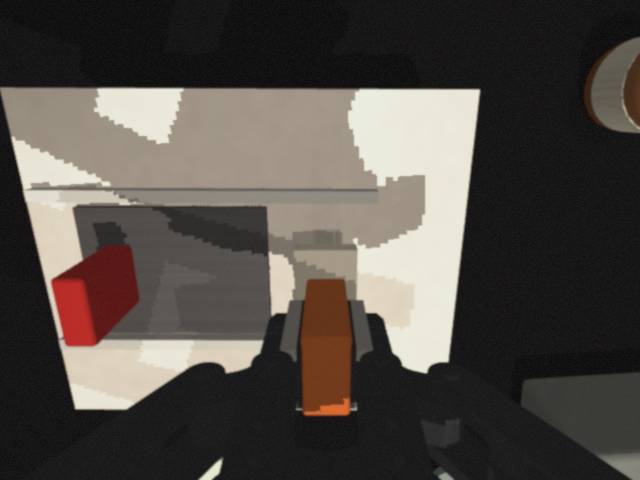

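View pics/s10c.png

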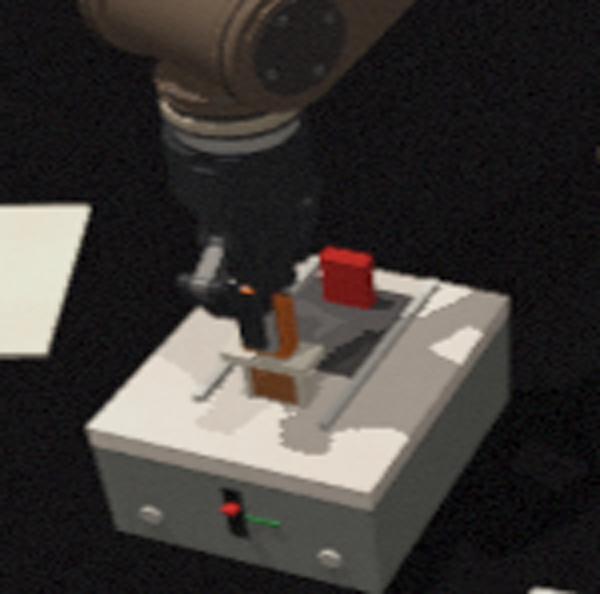

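The blade is in the slot, with no side force. Going on down towards the plunger.

jog_arm:
  increments: [0,0,0.006,0,0,0,1,0,0,0.012,0,0,0,1,0,0,0.018,0,0,0,1,0,0,0.023,0,0,0,1,0,0,0.027,0,0,0,1,0,0,0.03,0,0,0,1,0,0,0.033,0,0,0,1,0,0,0.033,0,0,0,1,0,0,0.033,0,0,0,1]
  force: 90

```text
time: 13.05
tool_pos: [0.5804, -0.1728, 0.1448]
tool_rot: [-3.139, 0.117, 0.001]
wrist_force: [-2.5, 1.7, 4.2]
width: 0.181
```

```bash
python3 - <<'E'
from h import *
T=toolT();o=get_obs();print(o["wrist_force"],o["torque"],o["width"]);print(T);im=snapshot("wrist");s=snapshot("scene");cv2.imwrite("pics/s11c.png",cv2.resize(s[150:290,210:340],None,fx=5,fy=4.2,interpolation=cv2.INTER_CUBIC))
cv2.imwrite("pics/w11.png",im)
E
```

```text
[-2.5029  1.7411  4.1793] [0.2774 0.7966 0.0566] 0.18147269232750604
[[ 0.9972 -0.0744 -0.0008  0.5804]
 [-0.0744 -0.9972  0.0003 -0.1728]
 [-0.0008 -0.0002 -1.      0.1448]
 [ 0.      0.      0.      1.    ]]
```

View pics/w11.png

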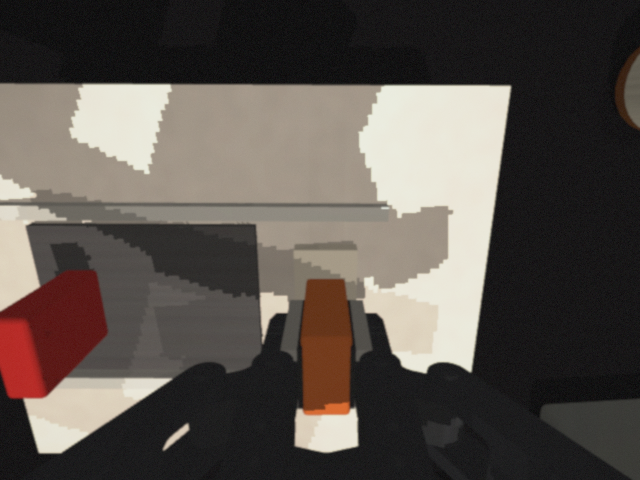

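View pics/s11c.png

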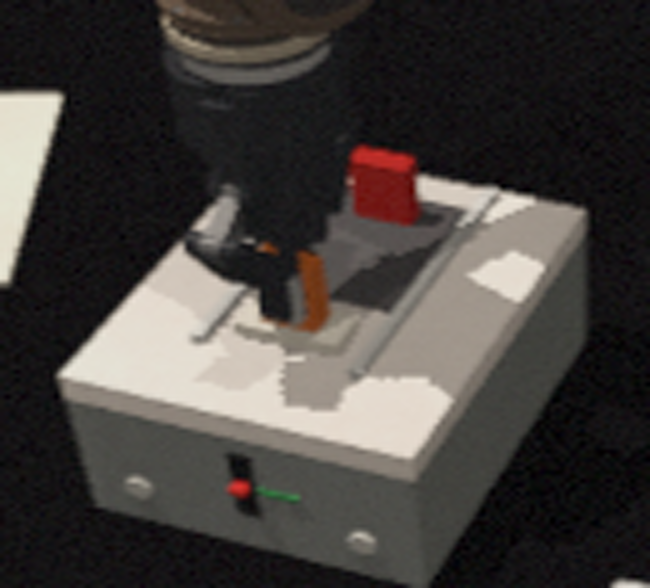

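jog_arm:
  increments: [0,0,0.001,0,0,0,1,0,0,0.002,0,0,0,1,0,0,0.003,0,0,0,1,0,0,0.004,0,0,0,1,0,0,0.004,0,0,0,1,0,0,0.004,0,0,0,1]

```text
time: 13.75
tool_pos: [0.5806, -0.1729, 0.1423]
tool_rot: [-3.139, 0.117, 0.001]
wrist_force: [-5.9, 2.9, 11.2]
width: 0.176
```

```bash
python3 - <<'E'
from h import *
T=toolT();o=get_obs();print(o["wrist_force"],o["torque"],o["width"]);print(T)
E
```

```text
[-5.8796  2.8756 11.2356] [ 0.5726  1.4042 -0.0312] 0.17621830988570797
[[ 0.9972 -0.0742 -0.0007  0.5806]
 [-0.0742 -0.9972  0.0001 -0.1729]
 [-0.0007 -0.     -1.      0.1423]
 [ 0.      0.      0.      1.    ]]
```

jog_arm:
  increments: [-0.0008,-0.0004,0.001,0,0,0,1,-0.0008,-0.0004,0.002,0,0,0,1,-0.0008,-0.0004,0.002,0,0,0,1,-0.0008,-0.0004,0.002,0,0,0,1,-0.0008,-0.0004,0.002,0,0,0,1]

```text
time: 14.25
tool_pos: [0.5806, -0.1729, 0.1422]
tool_rot: [3.138, -0.116, 0.002]
wrist_force: [-9.3, 3.6, 17.1]
width: 0.173
```

```bash
python3 - <<'E'
from h import *
T=toolT();o=get_obs();print(o["wrist_force"],o["torque"],o["width"],o["qd"]);print(T);im=snapshot("wrist");s=snapshot("scene");cv2.imwrite("pics/s12c.png",cv2.resize(s[150:290,210:340],None,fx=5,fy=4.2,interpolation=cv2.INTER_CUBIC))
cv2.imwrite("pics/s12.png",s);cv2.imwrite("pics/w12.png",im)
E
```

```text
[-9.2796  3.6309 17.1156] [ 0.6431  1.6238 -0.0165] 0.1734148194393864 [-0.0003 -0.0003 -0.0014  0.0008  0.0006  0.0007]
[[ 0.9972 -0.0741  0.0011  0.5806]
 [-0.0741 -0.9972 -0.001  -0.1729]
 [ 0.0011  0.0009 -1.      0.1422]
 [ 0.      0.      0.      1.    ]]
```

View pics/w12.png

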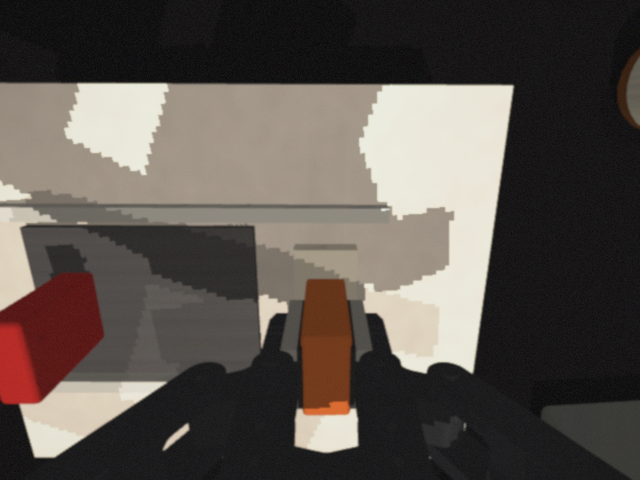

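View pics/s12c.png

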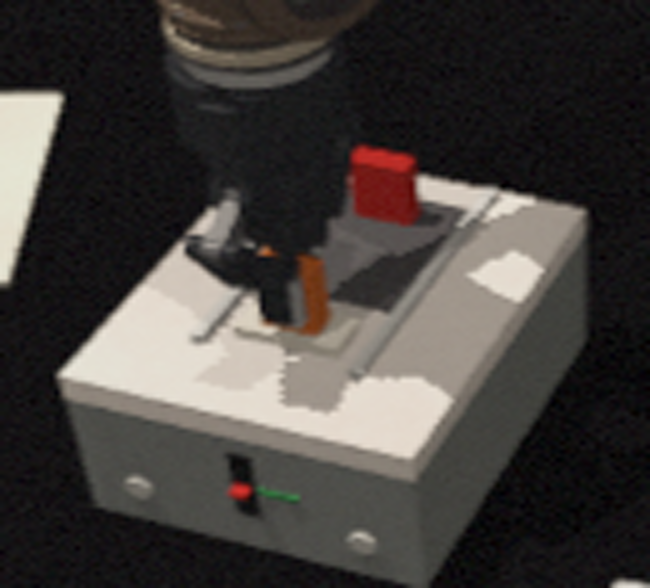

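```bash
python3 - <<'E'
from h import *
print(job_done());o=get_obs();print(o["time"],o["wrist_force"],o["tool_pos"],o["width"])
E
```

```text
the job is handed in; nothing more can be done
None
the job is handed in; nothing more can be done
```

I pulled the shutter out to its stop, took the orange holder from the rack, and pressed it fully home in the slot. I handed the job in at about 14 s with the grip still closed and pressing down. No verdict was reported.

- **Shutter:** it moved 50 mm and then the pull rose to about 15 N, which is the stop. In the last pictures the plate is still clear of the slot.
- **Holder seated:** the last 2 mm of commanded push raised the vertical force from 11 to 17 N, and the tool stayed at z = 0.142 m. That is where the shoulder should meet the box top. The red pointer is at the green mark, and the handle did not slip in the jaws.
- **Side force:** about 9 N remained at the end (backing off about 1 mm did not lower it), so the blade is probably resting on the slot wall. The tool was upright to within about 0.002 rad.
- **Other objects:** blue and green were in their wells and the bench looked undisturbed in the picture taken after lifting the orange holder. I did not check the rack and bench again at the end.
- **Camera disagreement:** the wrist camera's calibration was about 1.5 mm off sideways compared with the fingers. I therefore aligned the holder to the slot by comparing the two in the same pictures.

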